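Reset the clamping jig's pressure dial and clamp a slat

TASK

Set the clamping jig's pressure dial: turn it clockwise all the way to its stop, then back anticlockwise exactly four clicks, and let go. Then lay the dark wooden slat flat on the jig's cork strip, centred along the strip and with its long edge up against the two steel pins, and last flip the clamp arm over so that its rubber pad rests on the slat. Leave the glue bottle, the tin and the wrench where they are.

Things in the scene. Friction and masses are not known exactly. Their poses are not given: they have to be found in the camera images.
- jig: Bolted-down clamping jig, origin at the centre of its plywood base's underside (base 220 mm in x, 360 in y, 18 thick; x away from the robot, y left, z up at yaw 0). Grey dial console on its +y half, cork strip and clamp arm on its -y half. The console's square grey face (120 mm up the slope, 112 wide) leans 35 degrees towards the robot, centre 88 mm above the bench.
- dial_grip (a point): Point to grip the dial, on its axis, 22 mm above the sloped face; does not turn, has the jig's axes. The axis points out along (-sin 35, 0, cos 35 degrees) in those axes: lean the tool 35 degrees. Black round knob, 44 mm in diameter, top 36 mm above the face, skirt 60 mm wide, 3 high. White line on it: pointer. One black tick per click, thick red mark at the stop (-y side).
- dial (a joint): Dial angle in rad: 0 at the clockwise stop, growing anticlockwise as seen looking at the face, up to 4.4. Spring detents: a click every 18 degrees (0.314 rad), one of them at 0, so four clicks back is 1.257; let go, it snaps to the nearest click. Takes about 0.1 N m to turn. Starts 6 to 8 clicks from the stop.
- bed (a point): Where the slat's centre belongs: on the cork strip, against both pins, centred along the strip. Axes of the jig: y along the strip, x towards the pins. Brown cork strip 44 x 170 mm, its top 22 mm above the bench, 6 mm under this point. Two steel pins, 10 mm in diameter, at x = +23 mm, y = -60 and +60 mm from this point, tops 48 mm above the bench; their near sides are at x = +18 mm.
- slat_center (a point): Centre of the loose dark wooden slat, 160 mm along its y, 36 mm along its x, 12 mm thick (z), about 60 g; at the start it lies flat on the bench.
- clamp_grip (a point): Middle of the red cross grip (20 mm in diameter, 60 mm long along the jig's y) at the end of the steel clamp arm (20 mm wide, 14 thick). The hinge axis, along the jig's y, is 145 mm from this point, and 110 mm to +x of and 27 mm above the bed point. At the start the arm stands up, leaning 10 degrees back, away from the robot; its rubber pad, 110 mm from the hinge, faces the robot.
- clamp (a joint): Clamp arm angle in rad: 0 open (leaning back against its stop), 0.175 upright, 1.745 level, with the pad resting on the slat. Past upright it falls by its own weight (250 g) towards the robot and stays down; without a slat it goes on to 1.84.
- glue: Yellow glue bottle with a red cap, 54 mm in diameter, 150 mm tall, standing on the bench; origin at the centre of its foot. Leave alone.
- tin: Tin, 70 mm in diameter, 80 mm tall, standing on the bench; origin at the centre of its foot. Leave alone.
- wrench: Steel wrench lying on the bench, about 180 mm along its x. Leave alone.
Not all that is in view belongs to the job. Of the things that look like the part that bears slat_center, the smallest one is meant.

How it is judged:
On the way, in this order (a step that is already met when the one before it is completed fails the run):
1. the dial is turned clockwise to its stop (value of joint dial below 0.07 rad), for 0.1 s.
2. the dial stands four clicks back from the stop (value of joint dial between 1.147 and 1.367 rad), for 0.4 s.
3. the slat lies flat on the cork strip against the pins, with the clamp arm still up (x of slat_center in the frame of bed between -0.005 and 0.004 m and y of slat_center in the frame of bed between -0.015 and 0.015 m and z of slat_center in the frame of bed between -0.003 and 0.003 m and angle between the y axis of slat_center and the y axis of bed, either way round below 0.06 rad and value of joint clamp below 0.8 rad), for 0.2 s.
4. the clamp arm is down (value of joint clamp above 1.66 rad), for 0.2 s.
At the end, for the whole second after the job is handed in: Dial four clicks back from its stop (1.257 +- 0.11 rad); slat flat on the cork strip (height +- 3 mm), within 5 mm of the pins, in line within 0.06 rad, centred along the strip within 15 mm; clamp arm down and at rest with its pad on the slat (1.66 to 1.80 rad) (all of step 2 and x of slat_center in the frame of bed between -0.005 and 0.004 m and y of slat_center in the frame of bed between -0.015 and 0.015 m and z of slat_center in the frame of bed between -0.003 and 0.003 m and angle between the y axis of slat_center and the y axis of bed, either way round below 0.06 rad and value of joint clamp between 1.66 and 1.8 rad and velocity of joint clamp between -0.1 and 0.1 rad/s); the robot touches nothing.
It fails at once if the glue bottle is moved by more than 30 mm (distance of glue from where it was at the start of the episode above 0.03 m).
It fails at once if the tin is moved by more than 30 mm (distance of tin from where it was at the start of the episode above 0.03 m).
It fails at once if the wrench is moved by more than 30 mm (distance of wrench from where it was at the start of the episode above 0.03 m).
It also fails if it takes over 72 s, if anything falls off the work surface, if the arm or the gripper's body presses on something with over 40 N, if the wrist force passes 120 N, or if a joint passes its speed limit or range.

ROBOT

A 7-joint arm with a two-finger parallel gripper is mounted at the origin on the work surface. World frame = base frame: x ahead of the robot, y to its left, z up, the work surface at z = 0. Lengths are in m, angles in rad, forces in N, time in s.
With the tool pointing down it reaches from about 0.425 to 0.875 m from the base axis. Payload 4.7 kg.
Tool frame: the origin (TCP) lies midway between the tips of the shut fingers; the grasp point (between the pads) lies 19 mm behind it; z points along the fingers, y is the line along which they close (so a half turn about z gives the same grasp; the last joint's range is limited). The gripper opens to 85 mm and grips with 20 to 120 N. Pads are 22 mm wide; open, the fingers measure 114 mm over their backs; the gripper's body (76 mm by 85 mm) begins 54 mm behind the grasp point. The pads swing forward as they close: fully open they stand 13 mm farther back than shut.
Start: joints at [1.13, 0.321, -0.07, 1.45, 0.023, 1.371, -0.057], TCP at [0.286, -0.584, 0.231] pointing down, gripper open.
Joint ranges: [-2.86, 2.86], [-0.3, 2.09], [-1.38, 1.24], [0.06, 2.45], [-1.56, 4.7], [0.09, 2.05], [-2.69, 2.69]. Speed limits (rad/s): [2.57, 2.57, 3.14, 3.14, 3.14, 3.14, 3.14].

INTERFACE

Orientations are given as a rotation vector (axis times angle).
In Python, from station import r gives the robot as it stands.
- The arm moves only by the tool step_arm, never from a script. Its arguments are lists of equal length, an entry for each row: "grip": the finger opening in mm, from 0 to 85.4; "offset": the shift along the tool's x, y, z normalised to -1 to 1, where 1 is 0.5 m, a list of three; "turn": the turn about the tool's z normalised to -1 to 1, where 1 is 0.12 rad. A call has 1 to 20 rows; each row shifts and turns the commanded pose from where the row before left it, along the tool's axes as they then stand; what a row does not reach is not made up. A row lasts 1/12 s, in which the tool goes at most 41.7 mm and 7.16 degrees, less where a joint would pass 70% of its speed; a pose out of reach is approached as far as the arm can. A call with a number of a shift or a turn outside -1 to 1 is refused whole. A call with a gripper value outside its range is refused whole. The fingers move at their own pace and stop on an object; the grip force is fixed at half the most. Time passes only in rows, so rows that do not move let the fingers close. It gives the time, the measured TCP pose, the force, the opening and the grip force at its end, in the units of the state.
- r.observe(): the state, without advancing time (a new reading comes with each control period).
- r.capture(name): name is "side" or "top" or "wrist"; returns a dict with "frame" (480x640x3 uint8, blue, green, red), "depth" (480x640 float32, m along the optical axis (not along the pixel's ray), 0 where there is no reading), "fov_y" (degrees; the focal length in pixels is half the picture's height over the tangent of half this angle, whatever the lens; pixels are square), "cx", "cy" (the principal point, pixels), "view" (4x4, takes a point from world to camera coordinates). Camera axes: x right, y down, z forward; pixel columns grow to the right and rows downward; lengths in m; the calibration is good to about 2 mm. A picture is of the moment at which its call begins.
- r.sign_off(): hands the job in; it is judged then, once.
Trained networks look in the newest picture that a camera, given by its name, has taken for a name from the list of things; names that differ only in an ending like _2 or _b are one class to them, and where a whole thing is asked for, a point or a joint stands for the part that bears it (a point fixed in the world has none). Each returns a list of dicts, best first, with "confidence" (0 to 1); they miss things now and then, are a little off and sometimes report something else, mostly with a low value. They report only what shows in the picture. A call takes as long as a camera call. They do not tell look-alikes from the thing itself.
- r.silhouettes(camera, target): "region" (480x640 bool, what is visible of it) and "rect" ([centre column, centre row, width, height] in pixels, round what is visible of it).
- r.landmark_of(camera, target): "point" ([column, row] in pixels: a listed point, or the origin of a listed thing).
The state is a dict: "time_s": time; "joint_positions": joint angles; "qvel": joint speeds; "effort": joint torques, N m; "position": TCP position; "ee_rot": TCP orientation; "contact_force": force on the tool from outside, world axes, zero at the start; "ft_torque": the same for the moment, N m; "gripper_width": finger opening in m; "gripper_force": force on a finger pad.
Only numpy, scipy, OpenCV 4.12 (cv2) and the standard library are available. Lean on these libraries where they do the work, as an engineer would, in place of code of your own. Each camera call takes 0.05 s, during which the arm holds its last target. There are 200 camera calls.

## Working session

There is one attempt and no reset: what is moved stays moved. The work goes in short steps, Python scripts to look and compute and a tool call to move; the robot and the scene stay as the last step left them, time stands still between calls to the robot, and variables do not carry over. Pictures are saved under pics/ and viewed, at most 10 in all, crops included, and the job is handed in when it is done.

Besides the shell and the picture viewer there is one more tool, called after "Emit:" as name([rows], argument=value, ...), one row to a line, values as JSON. step_arm: Moves the arm, as the interface text tells. Its arguments: {"type":"object","properties":{"grip":{"type":"array"},"offset":{"type":"array"},"turn":{"type":"array"}},"required":["grip","offset","turn"]}

```bash
ls; mkdir -p pics; python3 - <<'E'
from station import r
import cv2,numpy as np
s=r.observe()
for k,v in s.items(): print(k,np.round(v,3))
for c in ("top","side"):
    d=r.capture(c); cv2.imwrite(f"pics/{c}0.png",d["frame"]); print(c,d["fov_y"],d["cx"],d["cy"],np.round(d["view"],3).tolist())
    for t in ("jig","dial_grip","bed","slat_center","clamp_grip","glue","tin","wrench"):
        print(t,[(np.round(x["point"]).tolist(),round(x["confidence"],2)) for x in r.landmark_of(c,t)])
E
```

```text
pics
time_s 0.0
joint_positions [ 1.13   0.322 -0.07   1.452  0.023  1.371 -0.057]
qvel [ 0.001  0.    -0.001 -0.    -0.    -0.001 -0.001]
effort [-0.0000e+00 -4.9358e+01 -3.8200e-01 -3.1433e+01  1.3000e-02  1.1000e-02
 -0.0000e+00]
position [ 0.285 -0.583  0.23 ]
ee_rot [-3.059e+00 -7.080e-01  1.000e-03]
contact_force [ 0.112 -0.394  0.163]
ft_torque [0.032 0.01  0.017]
gripper_force 0.0
gripper_width 0.085
top 44.48961942552633 318.0908528689196 236.49284481693843 [[-0.028, -1.0, -0.004, 0.105], [-0.994, 0.028, -0.11, 0.596], [0.11, 0.001, -0.994, 1.461], [0.0, 0.0, 0.0, 1.0]]
jig [([324.0, 205.0], 0.61), ([296.0, 256.0], 0.58)]
dial_grip []
bed [([330.0, 270.0], 0.59)]
slat_center [([355.0, 151.0], 0.98), ([469.0, 261.0], 0.9)]
clamp_grip [([326.0, 205.0], 0.73)]
glue [([420.0, 193.0], 0.98)]
tin [([485.0, 190.0], 0.83)]
wrench [([168.0, 251.0], 0.59), ([298.0, 257.0], 0.47)]
side 52.27148339860743 317.82533497780906 241.47098443418707 [[-0.923, -0.386, 0.007, 0.551], [-0.294, 0.69, -0.661, 0.199], [0.25, -0.612, -0.75, 1.166], [0.0, 0.0, 0.0, 1.0]]
jig [([316.0, 295.0], 0.83), ([286.0, 212.0], 0.67)]
dial_grip []
bed [([338.0, 272.0], 0.88)]
slat_center [([443.0, 207.0], 0.79), ([381.0, 184.0], 0.72), ([248.0, 221.0], 0.62)]
clamp_grip [([282.0, 210.0], 0.69)]
glue [([312.0, 201.0], 0.58)]
tin [([325.0, 162.0], 0.59), ([309.0, 197.0], 0.46)]
wrench [([244.0, 418.0], 0.8)]
```

View pics/top0.png

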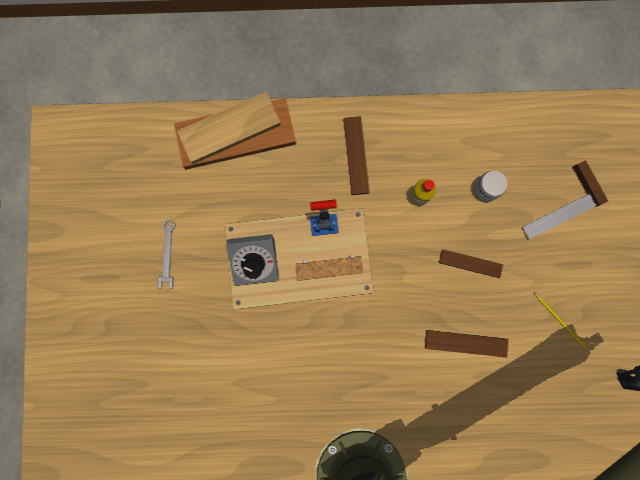

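View pics/side0.png

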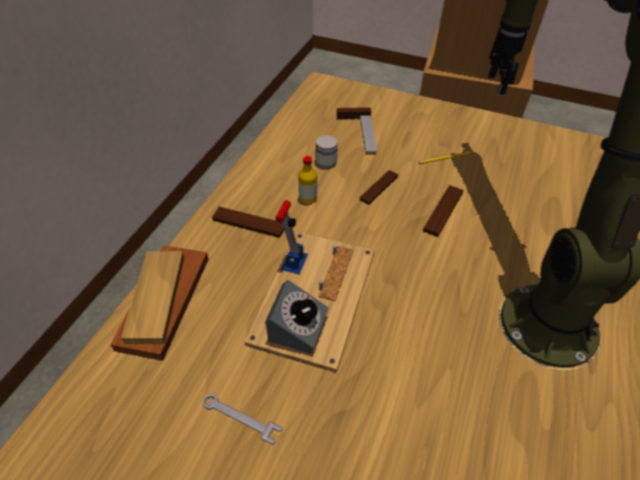

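Slat look-alikes in the top view:
- (470,263), about 62 px long
- (466,343), about 82 px long
- (356,155), about 77 px long
- Others: the saw handle at (590,182) and the boards at (235,135)

The smallest, at (470,263), is about 160 mm long, so I choose that one. In the side view it is at (380,187). The dial is at (252,263), the cork at (330,269), the clamp grip at (323,205), the glue at (425,190), the tin at (492,186) and the wrench at (168,255).

```bash
cat > h.py <<'E'
from station import r
import cv2,numpy as np
from scipy.spatial.transform import Rotation as R
def cam(c):
    d=r.capture(c); d["f"]=240/np.tan(np.radians(d["fov_y"]/2)); return d
def cloud(d):
    v,u=np.mgrid[:480,:640]; z=d["depth"]
    P=np.stack([(u-d["cx"])/d["f"]*z,(v-d["cy"])/d["f"]*z,z],-1)
    V=d["view"]; return (P-V[:3,3])@V[:3,:3]
def ray(d,p):
    V=d["view"]; a=np.array([(p[0]-d["cx"])/d["f"],(p[1]-d["cy"])/d["f"],1])@V[:3,:3]
    return -V[:3,3]@V[:3,:3],a/np.linalg.norm(a)
def onz(d,p,z):
    o,a=ray(d,p); return o+a*(z-o[2])/a[2]
def tri(d1,p1,d2,p2):
    o1,a1=ray(d1,p1);o2,a2=ray(d2,p2)
    t=np.linalg.lstsq(np.stack([a1,-a2],1),o2-o1,rcond=None)[0]
    A=o1+a1*t[0];B=o2+a2*t[1]; return (A+B)/2,np.linalg.norm(A-B)
def proj(d,X):
    V=d["view"]; c=V[:3,:3]@np.asarray(X)+V[:3,3]; return c[:2]/c[2]*d["f"]+[d["cx"],d["cy"]]
E
python3 - <<'E'
from h import *
t=cam("top");C=cloud(t);s=cam("side");S=cloud(s)
np.set_printoptions(precision=4,suppress=True)
for n,p in dict(slat=(470,263),slatB=(466,343),slatC=(356,155),cork=(318,269),screw_a=(231,230),screw_b=(357,214),screw_c=(237,302),screw_d=(367,288),clampgrip=(323,205),glue=(428,186),tin=(492,184),wr1=(169,226),wr2=(166,283),knob=(252,263),bench=(400,400)).items(): print(n,C[p[1],p[0]])
# slat
for c,d,X,pp in (("top",t,C,(470,263)),("side",s,S,(380,187))):
    for m in r.silhouettes(c,"slat_center"):
        g=m["region"]
        if g[pp[1],pp[0]]:
            q=X[g]; zz=np.median(q[:,2]); q=q[abs(q[:,2]-zz)<.005]
            print(c,"slat",m["confidence"],g.sum(),zz,cv2.minAreaRect((q[:,:2]*1000).astype(np.float32)))
# cork by colour in top
hsv=cv2.cvtColor(t["frame"],cv2.COLOR_BGR2HSV)
print("cork hsv",hsv[269,318],"ply",hsv[240,300],"slat",hsv[263,470])
# dial console face plane
q=C[240:282,230:276].reshape(-1,3); print("console z",q[:,2].min(),q[:,2].max())
cv2.imwrite("pics/crop1.png",np.hstack([cv2.resize(t["frame"][190:315,220:380],(480,375),interpolation=cv2.INTER_CUBIC),cv2.resize(t["frame"][215:315,430:520],(320,375),interpolation=cv2.INTER_CUBIC)]))
E
```

```text
slat [ 0.5214 -0.3     0.009 ]
slatB [ 0.3195 -0.277   0.0153]
slatC [ 0.8108 -0.0163  0.0188]
cork [0.5159 0.091  0.0261]
screw_a [0.6234 0.3128 0.0148]
screw_b [ 0.6547 -0.0132  0.0233]
screw_c [0.4382 0.2992 0.0176]
screw_d [ 0.4645 -0.0321  0.0204]
clampgrip [0.6506 0.0752 0.2053]
glue [ 0.6982 -0.1749  0.1496]
tin [ 0.7118 -0.3468  0.0819]
wr1 [0.6392 0.4746 0.0083]
wr2 [ 0.4922  0.4851 -0.0023]
knob [0.5289 0.2468 0.1276]
bench [ 0.1809 -0.1068 -0.0015]
top slat 0.83 828 0.011749198342912461 ((521.1380004882812, -302.22869873046875), (158.88497924804688, 36.39299011230469), 74.527587890625)
side slat 0.83 472 0.010892740796758848 ((523.6688842773438, -300.14056396484375), (163.295654296875, 38.44038009643555), 74.76200866699219)
cork hsv [ 15 144 156] ply [ 17 120 195] slat [ 12 164  90]
console z -0.005868275046265475 1.5176460957970768
```

View pics/crop1.png

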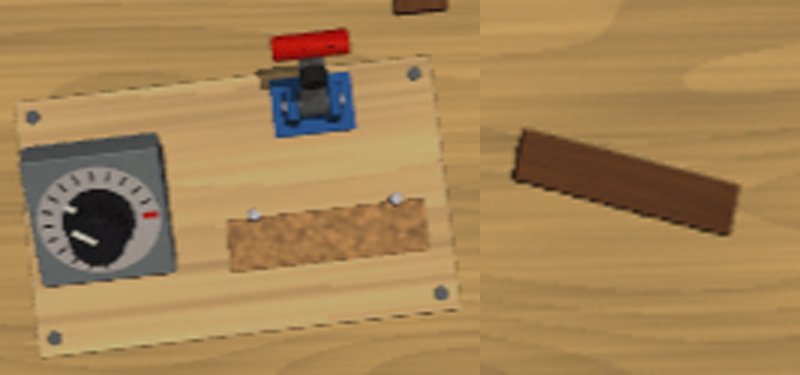

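The close crop confirms the choice. The slat at (470,263) measures 159 x 36 mm from above and 163 x 38 mm from the side, with its top at 11–12 mm. The red stop mark is at crop (150,215), the pointer is on the lower left of the knob, and the pin tops are at crop (254,214) and (396,198). I now turn to the jig's yaw and go to look at the dial.

Emit:
step_arm([
  [0, 0, -0.047],
  [0, 0, -0.047],
  [0, 0, -0.047],
  [0, 0, 0],
  [0.0354, -0.07, 0],
  [0.0354, -0.07, 0],
  [0.0354, -0.07, 0],
  [0.0354, -0.07, 0],
  [0.0354, -0.07, 0],
  [0.0354, -0.07, 0],
  [0.0354, -0.07, 0],
  [0.0354, -0.07, 0],
  [0.0354, -0.07, 0],
  [0.0354, -0.07, 0],
  [0.0354, -0.07, 0],
  [0.0354, -0.07, 0],
  [0.0354, -0.07, 0],
  [0.0354, -0.07, 0],
  [0.0354, -0.07, 0],
  [0.0354, -0.07, 0],
], grip=[85, 85, 85, 85, 85, 85, 85, 85, 85, 85, 85, 85, 85, 85, 85, 85, 85, 85, 85, 85], turn=[1, 1, 1, 0.1, 0, 0, 0, 0, 0, 0, 0, 0, 0, 0, 0, 0, 0, 0, 0, 0])

```text
time_s: 2.77
position: [0.5217, -0.0006, 0.302]
ee_rot: [3.138, 0.131, 0.001]
contact_force: [1.5, -0.3, 0.4]
gripper_width: 0.0851
gripper_force: 0.0
```

```bash
python3 - <<'E'
from h import *
np.set_printoptions(precision=4,suppress=True)
d=cam("wrist"); cv2.imwrite("pics/w1.png",d["frame"])
V=d["view"]; print("cam pos",-V[:3,3]@V[:3,:3]); print(V[:3,:3],d["fov_y"])
for t in ("bed","dial_grip","clamp_grip","jig"): print(t,[(np.round(x["point"]).tolist(),round(x["confidence"],2)) for x in r.landmark_of("wrist",t)])
E
```

```text
cam pos [0.597  0.0057 0.4452]
[[ 0.083  -0.9965  0.0015]
 [-0.9518 -0.0788  0.2965]
 [-0.2954 -0.026  -0.955 ]] 67.99774796679931
bed [([259.0, 196.0], 0.96)]
dial_grip [([55.0, 196.0], 0.78)]
clamp_grip [([204.0, 28.0], 0.65)]
jig [([200.0, 167.0], 0.76)]
```

View pics/w1.png

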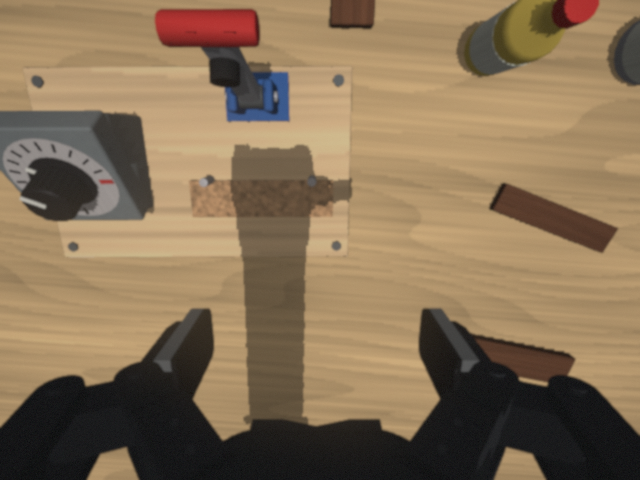

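Emit:
step_arm([
  [0, -0.078, 0],
  [0, -0.078, 0],
  [0, -0.078, 0],
  [0, -0.078, 0],
  [0, -0.078, 0],
  [0, -0.078, 0],
], grip=[85, 85, 85, 85, 85, 85], turn=[0, 0, 0, 0, 0, 0])

```text
time_s: 3.52
position: [0.5025, 0.2299, 0.3019]
ee_rot: [3.138, 0.124, 0.002]
contact_force: [1.0, -0.0, 0.3]
gripper_width: 0.0852
gripper_force: 0.0
```

```bash
python3 - <<'E'
from h import *
np.set_printoptions(precision=4,suppress=True)
d=cam("wrist"); cv2.imwrite("pics/w2.png",d["frame"])
print(r.observe()["position"])
for t in ("bed","dial_grip","clamp_grip","jig"): print(t,[(np.round(x["point"]).tolist(),round(x["confidence"],2)) for x in r.landmark_of("wrist",t)])
E
```

```text
[0.4993 0.24   0.302 ]
bed [([456.0, 198.0], 0.96)]
dial_grip [([295.0, 196.0], 0.65)]
clamp_grip [([583.0, 26.0], 0.67)]
jig [([389.0, 167.0], 0.58)]
```

View pics/w2.png

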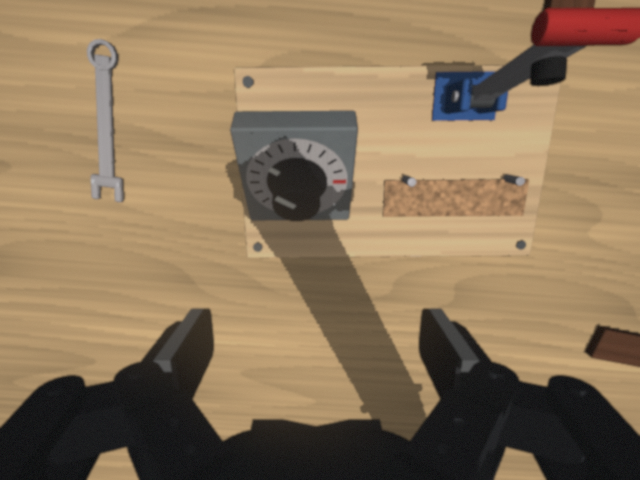

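The first view shows the cork at (262,198) and the pin tops at (206,181) and (312,182). In the second, the dial is at (297,185) and its red stop mark at (339,182). The pointer runs left and slightly up, on the knob top at (285,202) and on the skirt at (272,170), so about 8 clicks from the stop. The wrench at (105,120) and the clamp are both well clear. Next I triangulate from these two views.

```bash
python3 - <<'E'
from h import *
np.set_printoptions(precision=4,suppress=True)
d=cam("wrist"); cv2.imwrite("pics/w3.png",d["frame"])
f=d["f"]; Rw=np.array([[.083,-.9965,.0015],[-.9518,-.0788,.2965],[-.2954,-.026,-.955]]); V=np.eye(4);V[:3,:3]=Rw;V[:3,3]=-Rw@[.597,.0057,.4452]
w1={**d,"view":V}
L={"bed":(259,196),"dial_grip":(55,196),"clamp_grip":(204,28),"jig":(200,167)}
for t,p in L.items():
    m=r.landmark_of("wrist",t)
    if m: print(t,np.round(m[0]["point"],1),*tri(w1,p,d,m[0]["point"]))
C=cloud(d)
# face plane + knob top
hsv=cv2.cvtColor(d["frame"],cv2.COLOR_BGR2HSV)
q=C[110:225,215:360].reshape(-1,3); c=hsv[110:225,215:360].reshape(-1,3)
n=np.array([-np.sin(np.radians(35))*np.cos(.084),-np.sin(np.radians(35))*np.sin(.084),np.cos(np.radians(35))])
k=(q[:,2]>.04)&(q[:,2]<.2); q=q[k];c=c[k]
h=q@n; hist,e=np.histogram(h,40); print("h hist",[(round(x,4),int(y)) for x,y in zip(e,hist) if y>60])
f0=np.median(h[(c[:,2]>60)]); 
up=(h>f0+.029)&(h<f0+.043); kn=q[up]; print("knob top",up.sum(),kn.mean(0),(kn.max(0)+kn.min(0))/2,np.ptp(kn,0),"top-face",np.median(h[up])-f0)
fa=q[abs(h-f0)<.005]; print("face",fa.mean(0),(fa.max(0)+fa.min(0))/2,np.ptp(fa,0))
# screws
sc=[]
g=d["frame"].astype(int); mask=((hsv[:,:,2]<130)&(hsv[:,:,1]<90)).astype(np.uint8)
N,_,st,ce=cv2.connectedComponentsWithStats(mask)
for i in range(1,N):
    if 40<st[i,4]<250: print("blob",ce[i].round(1),st[i,2:5],onz(d,ce[i],.018)[:2])
E
```

```text
bed [456.1 199.2] [0.5214 0.0652 0.033 ] 0.004366381238269476
dial_grip [291.7 198.5] [0.5182 0.2526 0.1012] 0.00242507850883672
clamp_grip [579.1  30.2] [0.6525 0.0784 0.1982] 0.0016794848521399584
jig [386.4 168.9] [ 0.5459  0.1439 -0.0016] 0.0027648053193939175
h hist [(np.float64(-0.2716), 91), (np.float64(-0.2699), 116), (np.float64(-0.2682), 130), (np.float64(-0.2665), 138), (np.float64(-0.2648), 130), (np.float64(-0.2631), 123), (np.float64(-0.2614), 129), (np.float64(-0.2598), 149), (np.float64(-0.2581), 134), (np.float64(-0.2564), 141), (np.float64(-0.2547), 140), (np.float64(-0.253), 141), (np.float64(-0.2513), 124), (np.float64(-0.2496), 160), (np.float64(-0.2479), 182), (np.float64(-0.2462), 621), (np.float64(-0.2446), 5153), (np.float64(-0.2429), 2018), (np.float64(-0.2412), 611), (np.float64(-0.2327), 66), (np.float64(-0.226), 63), (np.float64(-0.2243), 64), (np.float64(-0.2192), 63), (np.float64(-0.2175), 66), (np.float64(-0.2142), 69), (np.float64(-0.2125), 86), (np.float64(-0.2108), 117), (np.float64(-0.2091), 759), (np.float64(-0.2074), 383)]
knob top 1430 [0.516  0.2492 0.1202] [0.5152 0.2492 0.1172] [0.039  0.0451 0.0266] top-face 0.0357634427552361
face [0.5473 0.2516 0.0996] [0.5344 0.2511 0.0887] [0.1078 0.1183 0.0713]
blob [93.1 48.9] [12 18 82] [0.6461 0.4783]
blob [246.4  81.2] [10 12 89] [0.6276 0.3141]
blob [453.9  95.9] [ 9 13 89] [0.631 0.084]
blob [403.8 178.7] [ 9  9 56] [0.5363 0.1255]
blob [508.8 178.8] [ 17  10 111] [0.5461 0.0011]
blob [120.7 188.7] [ 4 22 61] [0.4977 0.4611]
blob [519.1 244.6] [ 9  8 58] [ 0.4666 -0.0316]
blob [256.2 246.4] [ 9  8 54] [0.438  0.2976]
```

Knob top centre is (0.515, 0.249, 0.117), so the face centre is at z = 0.088 m, as the text says. The jig's yaw is 4.97°. I go down onto the knob with the tool turned 25° anticlockwise, ready for the first clockwise stroke.

Emit:
step_arm([
  [0.041, -0.016, 0],
  [0, 0, 0.083],
  [0, 0, 0.083],
  [0, 0, 0.083],
  [0, 0, 0.083],
  [0, 0, 0.074],
  [0, 0, 0],
], grip=[64, 64, 64, 64, 64, 64, 64], turn=[0, -0.9, -0.9, -0.9, -0.9, 0, 0])

```text
time_s: 4.6
position: [0.517, 0.2385, 0.0917]
ee_rot: [-3.037, -0.799, 0.019]
contact_force: [-2.6, 2.6, -2.7]
gripper_width: 0.0641
gripper_force: 1.9
```

Emit:
step_arm([
  [0, 0, 0],
  [0, 0, 0],
  [0, 0, 0],
  [0, 0, 0],
  [0, 0, 0],
  [0, 0, 0],
], grip=[35, 35, 35, 35, 35, 35], turn=[0, 0, 0, 0, 0, 0])

```text
time_s: 5.1
position: [0.5143, 0.2464, 0.0976]
ee_rot: [-3.028, -0.805, 0.016]
contact_force: [-11.4, 12.3, -10.4]
gripper_width: 0.0435
gripper_force: 60.9
```

Emit:
step_arm([
  [0, 0, 0],
  [0, 0, 0],
  [0, 0, 0],
  [0, 0, 0],
  [0, 0, 0],
  [0, 0, 0],
  [0, 0, 0],
  [0, 0, 0],
  [0, 0, 0],
], grip=[35, 35, 35, 35, 35, 35, 35, 35, 35], turn=[0.9, 0.9, 0.9, 0.9, 0.9, 0.9, 0.9, 0.9, 0])

```text
time_s: 5.85
position: [0.5126, 0.2526, 0.1019]
ee_rot: [-3.086, 0.532, 0.021]
contact_force: [-24.5, 13.1, 12.7]
gripper_width: 0.0416
gripper_force: 79.9
```

```bash
python3 - <<'E'
from h import *
np.set_printoptions(precision=4,suppress=True)
d=cam("top"); cv2.imwrite("pics/t2.png",d["frame"])
w=cam("wrist"); cv2.imwrite("pics/w4.png",w["frame"]); 
s=r.observe(); print(s["position"],s["ee_rot"],s["joint_positions"],s["contact_force"],s["ft_torque"])
cv2.imwrite("pics/v4.png",np.hstack([w["frame"][100:,80:560],cv2.resize(cam("side")["frame"][270:370,250:340],(320,380))]))
E
```

```text
[0.5126 0.2526 0.1019] [-3.0876  0.5256  0.0207] [ 0.0692  0.3282 -0.6599  1.7795  0.2044  1.1113 -2.5648] [-25.7733  13.362   12.5338] [4.4589 4.7355 1.1964]
```

View pics/v4.png

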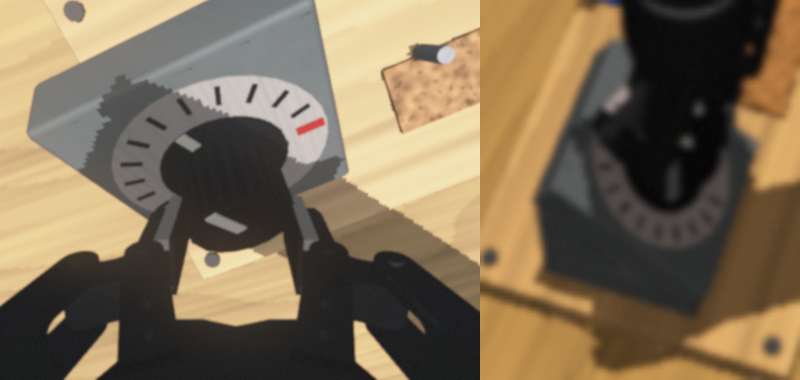

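In this picture the fingers hold the knob and the skirt pointer is at crop (188,143), near the 6th tick from the red mark at (312,127). It seems to have turned about two clicks. I'll read the dial numerically by sampling the picture around the known axis.

```bash
cat > dial.py <<'E'
from h import *
def dial(d,F=(.5352,.2510,.088),yaw=.0867):
    c,s=np.cos(np.radians(35)),np.sin(np.radians(35))
    J=R.from_euler("z",yaw).as_matrix()
    u=J@[0,-1,0];v=J@[c,0,s];n=J@[-s,0,c]
    a=np.radians(np.arange(-30,260,2)); g=d["frame"].min(2).astype(np.float32); out={}
    for nm,h,rs in (("skirt",.003,np.arange(.0235,.029,.001)),("top",.036,np.arange(.006,.019,.001))):
        X=np.array([[np.array(F)+n*h+q*(np.cos(t)*u+np.sin(t)*v) for t in a] for q in rs])
        p=np.array([[proj(d,x) for x in row] for row in X],np.float32)
        I=cv2.remap(g,p[...,0],p[...,1],cv2.INTER_LINEAR).mean(0)
        i=I.argmax(); w=np.clip(I-I.max()*.6,0,None)*(abs(np.arange(len(I))-i)<8)
        out[nm]=(round(float(np.degrees((w*a).sum()/w.sum()))/18,2),round(float(I.max())),round(float(np.median(I))))
    return out
E
python3 - <<'E'
from dial import *
w=cam("wrist"); print("now",dial(w)); print("top",dial(cam("top")))
print("side",dial(cam("side")))
E
```

```text
now {'skirt': (6.14, 127, 47), 'top': (6.68, 127, 46)}
top {'skirt': (-1.3, 58, 51), 'top': (2.89, 61, 51)}
side {'skirt': (-1.43, 59, 14), 'top': (6.31, 23, 13)}
```

Emit:
step_arm([
  [0, 0, 0],
  [0, 0, 0],
  [0, 0, 0],
  [0, 0, 0],
  [0, 0, 0],
  [0, 0, 0],
  [0, 0, 0],
  [0, 0, 0],
  [0, 0, 0],
  [0, 0, 0],
], grip=[66, 66, 66, 66, 66, 66, 66, 66, 66, 66], turn=[0, 0, 0, -0.9, -0.9, -0.9, -0.9, -0.9, -0.9, -0.9])

```text
time_s: 6.98
position: [0.5241, 0.241, 0.1005]
ee_rot: [-3.074, -0.638, -0.007]
contact_force: [0.9, 5.0, 0.0]
gripper_width: 0.0659
gripper_force: 2.0
```

```bash
python3 - <<'E'
from dial import *
w=cam("wrist"); print("now",dial(w)); s=r.observe(); print(s["position"],s["ee_rot"],s["contact_force"],s["time_s"],s["gripper_width"])
E
```

```text
now {'skirt': (6.18, 120, 39), 'top': (6.56, 120, 37)}
[0.52394961 0.24105488 0.10040299] [-3.07214734 -0.64560978 -0.0064725 ] [0.70550235 4.29402599 1.02657597] 7.0333 0.0659944635294986
```

Emit:
step_arm([
  [0, -0.02, 0],
  [0, 0, 0],
  [0, 0, 0],
  [0, 0, 0],
  [0, 0, 0],
  [0, 0, 0],
  [0, 0, 0],
  [0, 0, 0],
  [0, 0, 0],
  [0, 0, 0],
  [0, 0, 0],
  [0, 0, 0],
  [0, 0, 0],
  [0, 0, 0],
  [0, 0, 0],
], grip=[66, 66, 35, 35, 35, 35, 35, 35, 35, 35, 35, 35, 35, 35, 35], turn=[-0.9, 0, 0, 0, 0, 0, 0, 0.9, 0.9, 0.9, 0.9, 0.9, 0.9, 0.9, 0.9])

```text
time_s: 8.28
position: [0.5187, 0.2516, 0.101]
ee_rot: [-3.089, 0.552, -0.003]
contact_force: [-3.2, -0.0, 9.5]
gripper_width: 0.0413
gripper_force: 94.6
```

Emit:
step_arm([
  [0, 0, 0],
  [0, 0, 0],
  [0, 0, 0],
  [0, 0, 0],
  [0, 0, 0],
  [0, 0, 0],
  [0, 0, 0],
  [0, 0, 0],
  [0, 0, 0],
  [0, 0, 0],
  [0, 0, 0],
  [0, 0, 0],
], grip=[66, 66, 66, 66, 66, 66, 66, 66, 66, 66, 66, 66], turn=[0, 0, 0, -0.9, -0.9, -0.9, -0.9, -0.9, -0.9, -0.9, -0.9, 0])

```text
time_s: 9.28
position: [0.5181, 0.2488, 0.0984]
ee_rot: [3.038, 0.802, -0.001]
contact_force: [-0.2, -0.3, -0.4]
gripper_width: 0.0658
gripper_force: 0.0
```

```bash
python3 - <<'E'
from dial import *
w=cam("wrist"); print("now",dial(w)); s=r.observe(); print(s["position"],s["ee_rot"],s["contact_force"],s["time_s"],s["gripper_width"])
E
```

```text
now {'skirt': (3.71, 131, 40), 'top': (3.11, 128, 36)}
[0.51809069 0.24887872 0.09840274] [-3.03944789e+00 -7.94556897e-01  9.07044458e-04] [ 0.55211098  0.07914546 -0.27658948] 9.3333 0.06589429235607912
```

Emit:
step_arm([
  [0, 0, 0],
  [0, 0, 0],
  [0, 0, 0],
  [0, 0, 0],
  [0, 0, 0],
  [0, 0, 0],
  [0, 0, 0],
  [0, 0, 0],
  [0, 0, 0],
  [0, 0, 0],
  [0, 0, 0],
  [0, 0, 0],
  [0, 0, 0],
], grip=[35, 35, 35, 35, 35, 35, 35, 35, 35, 35, 35, 35, 35], turn=[0, 0, 0, 0, 0, 0.9, 0.9, 0.9, 0.9, 0.9, 0.9, 0.9, 0.9])

```text
time_s: 10.42
position: [0.5163, 0.2525, 0.1012]
ee_rot: [-3.092, 0.547, 0.002]
contact_force: [-11.0, -3.1, 17.4]
gripper_width: 0.0418
gripper_force: 87.6
```

Emit:
step_arm([
  [0, 0, 0],
  [0, 0, 0],
  [0, 0, 0],
  [0, 0, 0],
  [0, 0, 0],
  [0, 0, 0],
  [0, 0, 0],
  [0, 0, 0],
  [0, 0, 0],
  [0, 0, 0],
  [0, 0, 0],
  [0, 0, 0],
], grip=[66, 66, 66, 66, 66, 66, 66, 66, 66, 66, 66, 66], turn=[0, 0, 0, -0.9, -0.9, -0.9, -0.9, -0.9, -0.9, -0.9, -0.9, 0])

```text
time_s: 11.42
position: [0.518, 0.2494, 0.0983]
ee_rot: [-3.037, -0.803, 0.001]
contact_force: [-0.5, 0.1, 0.3]
gripper_width: 0.0657
gripper_force: 0.0
```

```bash
python3 - <<'E'
from dial import *
w=cam("wrist"); print("now",dial(w)); s=r.observe(); print(s["position"],s["ee_rot"],s["contact_force"],s["time_s"],s["gripper_width"])
cv2.imwrite("pics/w6.png",cv2.resize(w["frame"][120:360,160:480],(640,480)))
E
```

```text
now {'skirt': (1.46, 138, 40), 'top': (0.24, 128, 36)}
[0.51794851 0.24937161 0.09834998] [-3.03862237e+00 -7.95643672e-01  7.70684848e-04] [0.6670581  0.50309075 1.10879375] 11.4667 0.065938998754446
```

View pics/w6.png

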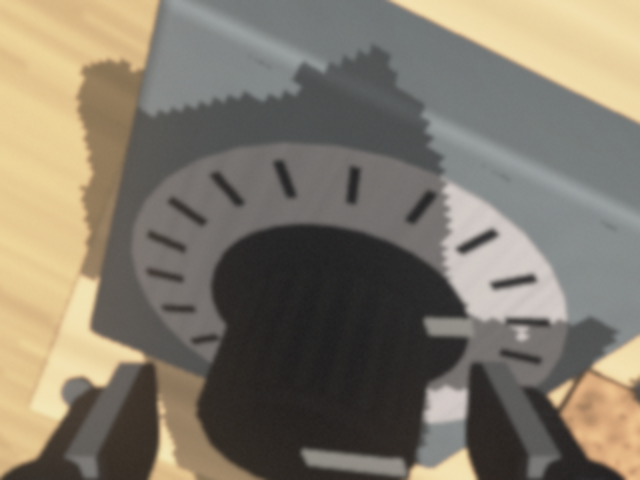

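The crop shows the skirt pointer at (447,327), aimed at about the first tick at (520,356). The red mark is hidden behind the right finger. I'll make one more clockwise stroke, which is harmless at the stop, then release and read.

Emit:
step_arm([
  [0, 0, 0],
  [0, 0, 0],
  [0, 0, 0],
  [0, 0, 0],
  [0, 0, 0],
  [0, 0, 0],
  [0, 0, 0],
  [0, 0, 0],
  [0, 0, 0],
  [0, 0, 0],
  [0, 0, 0],
  [0, 0, 0],
  [0, 0, 0],
  [0, 0, 0],
  [0, 0, 0],
  [0, 0, 0],
  [0, 0, 0],
  [0, 0, 0],
], grip=[35, 35, 35, 35, 35, 35, 35, 35, 35, 35, 35, 35, 35, 35, 66, 66, 66, 66], turn=[0, 0, 0, 0, 0, 0.9, 0.9, 0.9, 0.9, 0.9, 0.9, 0.9, 0.9, 0, 0, 0, 0, 0])

```text
time_s: 12.97
position: [0.5179, 0.2496, 0.0985]
ee_rot: [-3.094, 0.546, 0.0]
contact_force: [0.3, 0.3, -0.9]
gripper_width: 0.0659
gripper_force: 0.0
```

```bash
python3 - <<'E'
from dial import *
w=cam("wrist"); print("now",dial(w)); s=r.observe(); print(s["position"],s["ee_rot"],s["contact_force"],s["time_s"],s["gripper_width"],s["joint_positions"][6])
hsv=cv2.cvtColor(w["frame"],cv2.COLOR_BGR2HSV)
m=((hsv[...,1]>120)&((hsv[...,0]<6)|(hsv[...,0]>174))&(hsv[...,2]>60)).astype(np.uint8)
print([ (c.round(),a[4]) for a,c in zip(*cv2.connectedComponentsWithStats(m)[2:]) if a[4]>15])
cv2.imwrite("pics/w7.png",cv2.resize(w["frame"][120:360,160:480],(640,480)))
E
```

```text
now {'skirt': (-0.41, 189, 45), 'top': (-1.32, 122, 37)}
[0.51786571 0.2495579  0.09845357] [-3.09369880e+00  5.46320095e-01  4.43810055e-04] [-0.24787509  0.99725437  0.34598755] 13.0167 0.06566540221276389 -2.5844769990207337
[(array([319., 239.]), np.int32(307028)), (array([387., 240.]), np.int32(172))]
```

View pics/w7.png

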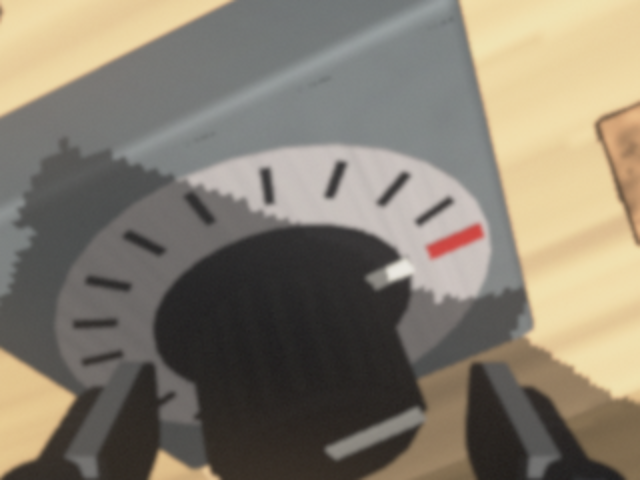

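The skirt pointer at (392,272) lines up with the red mark at (456,241), so the dial is at its stop. Now the first anticlockwise stroke. I also check the reader against the known marks.

```bash
python3 - <<'E'
from dial import *
from scipy.optimize import least_squares
w=cam("wrist")
c,s=np.cos(np.radians(35)),np.sin(np.radians(35)); J=R.from_euler("z",.0867).as_matrix(); u=J@[0,-1,0];v=J@[c,0,s];n=J@[-s,0,c]
obs=[(0,.0005,(456,241)),(1,.0005,(434,211)),(2,.0005,(394,189)),(3,.0005,(336,179)),(4,.0005,(267,186)),(5,.0005,(200,209)),(6,.0005,(144,243)),(7,.0005,(108,284)),(8,.0005,(95,324))]
def res(q):
    F=np.array(q[:3]); o=[]
    for k,h,p in obs:
        t=np.radians(18*k); o.append(proj(w,F+n*h+q[3]*(np.cos(t)*u+np.sin(t)*v))-(np.array(p)/2+[160,120]))
    return np.ravel(o)
z=least_squares(res,[.5352,.251,.088,.037]); print(z.x,abs(z.fun).max())
E
```

```text
[-0.0911241   0.54762274 -1.56835238  0.50120982] 0.29774616744930427
```

Emit:
step_arm([
  [0, 0, 0],
  [0, 0, 0],
  [0, 0, 0],
  [0, 0, 0],
  [0, 0, 0],
  [0, 0, 0],
  [0, 0, 0],
  [0, 0, 0],
  [0, 0, 0],
  [0, 0, 0],
  [0, 0, 0],
  [0, 0, 0],
  [0, 0, 0],
  [0, 0, 0],
  [0, 0, 0],
  [0, 0, 0],
  [0, 0, 0],
  [0, 0, 0],
], grip=[35, 35, 35, 35, 35, 35, 35, 35, 35, 35, 35, 35, 35, 35, 66, 66, 66, 66], turn=[0, 0, 0, 0, 0, -0.9, -0.9, -0.9, -0.9, -0.9, -0.9, -0.9, -0.9, 0, 0, 0, 0, 0])

```text
time_s: 14.57
position: [0.5177, 0.249, 0.0981]
ee_rot: [3.038, 0.799, -0.001]
contact_force: [0.1, 0.3, -0.4]
gripper_width: 0.0659
gripper_force: 0.0
```

Emit:
step_arm([
  [0, 0, 0],
  [0, 0, 0],
  [0, 0, 0],
  [0, 0, 0],
  [0, 0, 0],
  [0, 0, 0],
  [0, 0, 0],
  [0, 0, 0],
  [0, 0, 0],
], grip=[66, 66, 66, 66, 66, 66, 66, 66, 66], turn=[0.9, 0.9, 0.9, 0.9, 0.9, 0.9, 0.9, 0.9, 0])

```text
time_s: 15.32
position: [0.5177, 0.2493, 0.0984]
ee_rot: [3.092, -0.55, -0.001]
contact_force: [-0.1, -0.3, 0.0]
gripper_width: 0.066
gripper_force: 0.0
```

```bash
python3 - <<'E'
from dial import *
from scipy.optimize import least_squares
w=cam("wrist")
c,s=np.cos(np.radians(35)),np.sin(np.radians(35)); J=R.from_euler("z",.0867).as_matrix(); u=J@[0,-1,0];v=J@[c,0,s];n=J@[-s,0,c]
ob=[(456,241),(434,211),(394,189),(336,179),(267,186),(200,209),(144,243),(108,284),(95,324)]
F0=np.array([.5352,.251,.088])
def res(q):
    return np.ravel([proj(w,F0+u*q[0]+v*q[1]+n*q[2]+.001*n+.0365*(np.cos(k*np.pi/10)*u+np.sin(k*np.pi/10)*v))-(np.array(p)/2+[160,120]) for k,p in enumerate(ob)])
z=least_squares(res,[0,0,0],x_scale=.01); F=F0+u*z.x[0]+v*z.x[1]+n*z.x[2]; print(z.x,F,abs(z.fun).max())
print(dial(w,F),dial(w)); cv2.imwrite("pics/w8.png",cv2.resize(w["frame"][120:360,160:480],(640,480)))
E
```

```text
[0.00467328 0.01550917 0.01470836] [0.53985663 0.24671385 0.10894408] 0.2626558068924396
{'skirt': (2.07, 207, 59), 'top': (12.22, 171, 76)} {'skirt': (1.55, 215, 45), 'top': (0.69, 126, 38)}
```

The reader now says 2 clicks: 2.07 with the fitted centre, and a change of 1.96 with the old one. The same stroke again should give four.

Emit:
step_arm([
  [0, 0, 0],
  [0, 0, 0],
  [0, 0, 0],
  [0, 0, 0],
  [0, 0, 0],
  [0, 0, 0],
  [0, 0, 0],
  [0, 0, 0],
  [0, 0, 0],
  [0, 0, 0],
  [0, 0, 0],
  [0, 0, 0],
  [0, 0, 0],
  [0, 0, 0],
  [0, 0, 0],
  [0, 0, 0],
  [0, 0, 0],
  [0, 0, 0],
], grip=[35, 35, 35, 35, 35, 35, 35, 35, 35, 35, 35, 35, 35, 35, 66, 66, 66, 66], turn=[0, 0, 0, 0, 0, -0.9, -0.9, -0.9, -0.9, -0.9, -0.9, -0.9, -0.9, 0, 0, 0, 0, 0])

```text
time_s: 16.87
position: [0.5176, 0.249, 0.0982]
ee_rot: [3.038, 0.799, -0.002]
contact_force: [-0.3, 0.0, -0.1]
gripper_width: 0.0661
gripper_force: 0.0
```

Emit:
step_arm([
  [0, 0, 0],
  [0, 0, 0],
  [0, 0, 0],
  [0, 0, 0],
  [0, 0, 0],
  [0, 0, 0],
  [0, 0, 0],
  [0, 0, 0],
  [0, 0, 0],
], grip=[66, 66, 66, 66, 66, 66, 66, 66, 66], turn=[0.9, 0.9, 0.9, 0.9, 0.9, 0.9, 0.9, 0.9, 0])

```text
time_s: 17.62
position: [0.5177, 0.2493, 0.0985]
ee_rot: [3.092, -0.55, -0.0]
contact_force: [-0.4, 0.2, -0.7]
gripper_width: 0.0658
gripper_force: 0.0
```

```bash
python3 - <<'E'
from dial import *
w=cam("wrist"); print(dial(w,(.53986,.24671,.10894)),dial(w)); cv2.imwrite("pics/w9.png",cv2.resize(w["frame"][120:360,160:480],(640,480)))
E
```

```text
{'skirt': (-0.35, 137, 65), 'top': (12.33, 172, 76)} {'skirt': (3.9, 121, 45), 'top': (3.73, 118, 38)}
```

View pics/w9.png

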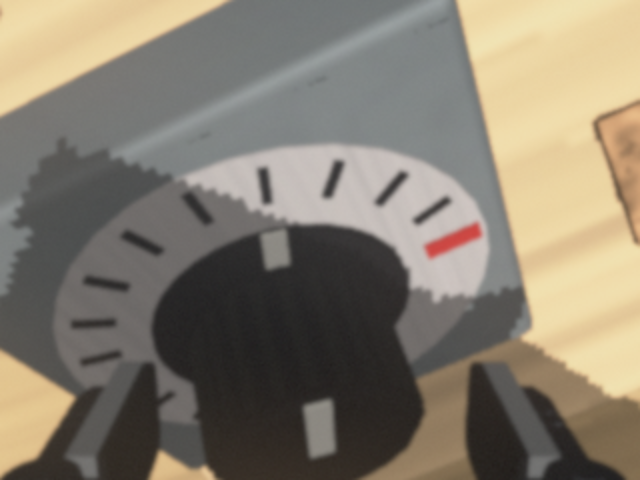

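The pointer at (275,248) aims at the fourth tick from red, at (265,185), so the dial stands at 4 clicks. I lift off and turn for the slat, then look at the pins on the way.

Emit:
step_arm([
  [0, 0, -0.08],
  [0, 0, -0.08],
  [0, 0, -0.08],
  [0, 0, -0.08],
  [0, 0, -0.08],
  [0, 0, 0],
  [0, 0, 0],
  [0, 0, 0],
  [0, 0, 0],
  [0, 0, 0],
  [0, 0, 0],
  [0, 0, 0],
  [0, 0, 0],
  [0, 0, 0],
  [0, 0, 0],
  [0, 0, 0],
], grip=[80, 80, 80, 80, 80, 80, 80, 80, 80, 80, 80, 80, 80, 80, 80, 80], turn=[0, 0, -1, -1, -1, -1, -1, -1, -1, -1, -1, -1, -1, -1, -1, -0.8])

```text
time_s: 19.0
position: [0.5178, 0.2494, 0.2986]
ee_rot: [2.486, 1.921, -0.001]
contact_force: [0.3, 0.1, -0.2]
gripper_width: 0.0802
gripper_force: 0.0
```

```bash
python3 - <<'E'
from h import *
np.set_printoptions(precision=4,suppress=True)
s=r.observe(); T=R.from_rotvec(s["ee_rot"]).as_matrix(); print(s["position"],T[:,0],s["joint_positions"])
for p in ((.50,.0,.30),(.5225,-.301,.30),(.5225,-.301,.12)): print(p,T.T@(np.array(p)-s["position"])/.5)
E
```

```text
[0.5178 0.2494 0.2986] [ 0.252   0.9677 -0.0005] [ 0.2395  0.2225 -0.8594  1.5142  0.1688  1.4825 -0.8775]
(0.5, 0.0, 0.3) [-0.4917  0.0912 -0.0026]
(0.5225, -0.301, 0.3) [-1.0629  0.2865 -0.0023]
(0.5225, -0.301, 0.12) [-1.0627  0.2866  0.3577]
```

Emit:
step_arm([
  [-0.07, 0.013, 0],
  [-0.07, 0.013, 0],
  [-0.07, 0.013, 0],
  [-0.07, 0.013, 0],
  [-0.07, 0.013, 0],
  [-0.07, 0.013, 0],
  [-0.07, 0.013, 0],
  [0, 0, 0],
], grip=[80, 80, 80, 80, 80, 80, 80, 80], turn=[0, 0, 0, 0, 0, 0, 0, 0])

```text
time_s: 19.67
position: [0.4971, -0.0081, 0.2983]
ee_rot: [2.501, 1.897, -0.006]
contact_force: [0.0, -0.5, -0.3]
gripper_width: 0.0799
gripper_force: 0.0
```

```bash
python3 - <<'E'
from h import *
np.set_printoptions(precision=4,suppress=True)
d=cam("wrist"); cv2.imwrite("pics/w10.png",d["frame"]); np.savez("bedview.npz",**d)
C=cloud(d)
for X in ((.5462,.0011,.048),(.5363,.1255,.048)): print("pin pred px",proj(d,X))
m=r.landmark_of("wrist","bed")
for x in m: print(x, onz(d,x["point"],.028))
# pin tops: points with z .042-.054 near the pins; cork colour
for X in ((.5462,.0011),(.5363,.1255)):
    k=(np.hypot(C[...,0]-X[0],C[...,1]-X[1])<.025)&(C[...,2]>.040)&(C[...,2]<.056); print("pin",k.sum(),C[k].mean(0) if k.any() else None)
hsv=cv2.cvtColor(d["frame"],cv2.COLOR_BGR2HSV).astype(int)
k=(np.hypot(C[...,0]-.52,C[...,1]-.065)<.12)&(abs(C[...,2]-.022)<.006)
k&=(hsv[...,1]>127)&(hsv[...,2]<190)
k=cv2.morphologyEx(k.astype(np.uint8),cv2.MORPH_OPEN,np.ones((5,5)))
n,l,st,ce=cv2.connectedComponentsWithStats(k); i=1+st[1:,4].argmax(); q=C[l==i]; print("cork",cv2.minAreaRect((q[:,:2]*1000).astype(np.float32)),np.median(q[:,2]))
E
```

```text
pin pred px [356.6989 183.9097]
pin pred px [317.6493  66.1547]
{'point': [316.1, 133.0], 'confidence': 0.88} [0.5176 0.0645 0.028 ]
pin 75 [0.5461 0.0062 0.0478]
pin 96 [0.5358 0.1246 0.0479]
cork ((619.1947021484375, 72.72744750976562), (24.4892635345459, 66.52859497070312), 6.149205207824707) 0.022775704559434624
```

Pins are at (0.5461, 0.0062) and (0.5358, 0.1246), 119 mm apart against the expected 120, with tops at z = 0.048. That puts the bed at (0.518, 0.064), and the landmark agrees. On to the slat.

Emit:
step_arm([
  [-0.07, 0.024, 0],
  [-0.07, 0.024, 0],
  [-0.07, 0.024, 0],
  [-0.07, 0.024, 0],
  [-0.07, 0.024, 0.02],
  [-0.07, 0.024, 0.04],
  [-0.07, 0.024, 0.07],
  [-0.07, 0.024, 0.07],
  [0, 0, 0.07],
  [0, 0, 0.05],
  [0, 0, 0],
  [0, 0, 0],
], grip=[80, 80, 80, 80, 80, 80, 80, 80, 80, 80, 80, 80], turn=[0.1, 0, 0, 0, 0, 0, 0, 0, 0, 0, 0, 0])

```text
time_s: 20.77
position: [0.5138, -0.2785, 0.1508]
ee_rot: [-2.5, -1.898, 0.0]
contact_force: [0.5, 0.7, 0.6]
gripper_width: 0.08
gripper_force: 0.0
```

```bash
python3 - <<'E'
from h import *
np.set_printoptions(precision=4,suppress=True)
d=cam("wrist"); C=cloud(d)
s=r.observe(); T=R.from_rotvec(s["ee_rot"]).as_matrix(); print(s["position"],np.degrees(np.arctan2(T[1,0],T[0,0])))
c=(.5224,-.3012)
for m in r.silhouettes("wrist","slat_center"):
    q=C[m["region"]]; q=q[abs(q[:,2]-.012)<.005]
    if len(q)>200:print("slat",m["confidence"],cv2.minAreaRect((q[:,:2]*1000).astype(np.float32)),m["rect"],np.median(q[:,2]))
print(r.landmark_of("wrist","slat_center"))
print(T.T@(np.array([*c,.002])-s["position"])/.5)
E
```

```text
[ 0.515  -0.2792  0.1528] 74.38615573864132
slat 0.87 ((521.66552734375, -301.65155029296875), (160.2023468017578, 35.254798889160156), 74.2145004272461) [333.9, 245.6, 47.9, 184.9] 0.01273459105796434
[{'point': [100.5, 287.1], 'confidence': 0.72}, {'point': [331.3, 251.4], 'confidence': 0.67}]
[-0.0386  0.0258  0.3016]
```

The wrist view confirms the slat at (0.5217, -0.3016), 160 x 35 mm, top at about 12 mm. I descend and grip.

Emit:
step_arm([
  [-0.039, 0.0245, 0],
  [0, 0, 0.08],
  [0, 0, 0.08],
  [0, 0, 0.08],
  [0, 0, 0.04],
  [0, 0, 0.02],
  [0, 0, 0],
], grip=[70, 70, 70, 70, 70, 70, 70], turn=[0, 0, 0, 0, 0, 0, 0])

```text
time_s: 21.5
position: [0.52, -0.3022, 0.0011]
ee_rot: [-2.504, -1.895, 0.001]
contact_force: [-0.3, -0.1, 0.6]
gripper_width: 0.0704
gripper_force: 0.0
```

Emit:
step_arm([
  [0, 0, 0],
  [0, 0, 0],
  [0, 0, 0],
  [0, 0, 0],
  [0, 0, 0],
  [0, 0, 0],
  [0, 0, 0],
], grip=[20, 20, 20, 20, 20, 20, 20], turn=[0, 0, 0, 0, 0, 0, 0])

```text
time_s: 22.08
position: [0.5223, -0.3037, 0.0049]
ee_rot: [2.502, 1.892, 0.003]
contact_force: [-0.5, 1.0, 6.3]
gripper_width: 0.034
gripper_force: 60.3
```

Emit:
step_arm([
  [0, 0, -0.08],
  [0, 0, -0.08],
  [0, 0, -0.08],
  [0.081, 0.0028, 0],
  [0.081, 0.0028, 0],
  [0.081, 0.0028, 0],
  [0.081, 0.0028, 0],
  [0.081, 0.0028, 0],
  [0.081, 0.0028, 0],
  [0.081, 0.0028, 0],
  [0.081, 0.0028, 0],
  [0.081, 0.0028, 0],
  [0, 0, 0],
  [0, 0, 0],
], grip=[20, 20, 20, 20, 20, 20, 20, 20, 20, 20, 20, 20, 20, 20], turn=[-1, -1, -1, 0, 0, 0, 0, 0, 0, 0, 0, 0, 0, 0])

```text
time_s: 23.25
position: [0.5022, 0.0649, 0.123]
ee_rot: [2.117, 2.318, 0.002]
contact_force: [0.6, -0.7, -0.4]
gripper_width: 0.0341
gripper_force: 60.2
```

```bash
python3 - <<'E'
from h import *
np.set_printoptions(precision=4,suppress=True)
d=cam("wrist"); C=cloud(d)
s=r.observe(); T=R.from_rotvec(s["ee_rot"]).as_matrix(); print(s["position"],np.degrees(np.arctan2(T[1,0],T[0,0])),s["gripper_width"])
for c,dd in (("wrist",d),("top",cam("top"))):
  C=cloud(dd)
  for m in r.silhouettes(c,"slat_center"):
    q=C[m["region"]]; k=abs(q[:,2]-s["position"][2])<.03; q=q[k]
    if len(q)>100:print(c,m["confidence"],cv2.minAreaRect((q[:,:2]*1000).astype(np.float32)),np.median(q[:,2]))
J=R.from_euler("z",.0867).as_matrix(); 
print("rel bed, jig axes",J.T@(s["position"]-np.array([.518,.064,.028])))
E
```

```text
[0.5024 0.0624 0.1227] 94.96355617950721 0.03379961378473243
wrist 0.82 ((500.4499206542969, 77.72412109375), (36.177467346191406, 138.42263793945312), 5.111748218536377) 0.13082246904094358
top 0.48 ((495.3512878417969, 126.62965393066406), (35.85302734375, 31.611021041870117), 5.489377021789551) 0.1288854852749241
rel bed, jig axes [-0.0157 -0.0003  0.0947]
```

Emit:
step_arm([
  [-0.005, 0, 0.08],
  [0, 0, 0.07],
  [0, 0, 0.037],
  [0, 0, 0],
  [0, 0.013, 0],
  [0, 0.013, 0],
  [0, 0.004, 0],
  [0, 0, 0],
], grip=[20, 20, 20, 20, 20, 20, 20, 20], turn=[0, 0, 0, 0, 0, 0, 0, 0])

```text
time_s: 24.12
position: [0.5187, 0.0601, 0.0291]
ee_rot: [2.126, 2.311, 0.002]
contact_force: [-0.4, 0.8, -0.9]
gripper_width: 0.0338
gripper_force: 71.9
```

Emit:
step_arm([
  [0, 0.002, 0.002],
  [0, 0.003, 0.001],
  [0, 0, 0],
  [0, 0, 0],
], grip=[20, 20, 20, 20], turn=[0, 0, 0, 0])

```text
time_s: 24.45
position: [0.5193, 0.0605, 0.0266]
ee_rot: [-2.126, -2.313, 0.001]
contact_force: [-0.9, 0.2, -0.3]
gripper_width: 0.0338
gripper_force: 72.0
```

Emit:
step_arm([
  [0, 0.003, 0.001],
  [0, 0.003, 0],
  [0, 0, 0],
  [0, 0, 0],
], grip=[20, 20, 20, 20], turn=[0, 0, 0, 0])

```text
time_s: 24.78
position: [0.5196, 0.0606, 0.0253]
ee_rot: [-2.123, -2.31, 0.009]
contact_force: [-8.0, -0.9, 3.1]
gripper_width: 0.0339
gripper_force: 72.2
```

```bash
python3 - <<'E'
from h import *
np.set_printoptions(precision=4,suppress=True)
s=r.observe(); print(s["position"],s["contact_force"],s["effort"])
d=cam("wrist"); C=cloud(d)
J=R.from_euler("z",.0867).as_matrix()
for m in r.silhouettes("wrist","slat_center"):
    q=(C[m["region"]]-[.518,.064,.028])@J; q=q[abs(q[:,2])<.02]
    if len(q)>100: print(m["confidence"],np.percentile(q,[1,99],axis=0),np.median(q,0),cv2.minAreaRect((q[:,:2]*1000).astype(np.float32)))
E
```

```text
[0.5196 0.0606 0.0253] [-7.9935 -0.8885  3.0845] [  0.0974 -37.1314  -5.8931 -28.8108   0.5094  -2.553   -0.1806]
0.66 [[ 0.1833 -0.1142 -0.0199]
 [ 0.1858 -0.0979 -0.0156]] [ 0.1846 -0.1087 -0.0183] ((184.3606414794922, -104.95207214355469), (2.582456111907959, 19.054264068603516), 3.5430545806884766)
0.6 [[-0.0168 -0.0524  0.0072]
 [ 0.0181  0.0776  0.0103]] [0.0007 0.0262 0.0087] ((0.7422847747802734, 11.539314270019531), (39.86765670776367, 135.54443359375), 0.27213069796562195)
```

The slat is against the pins (8 N in -x) and centred to about 2 mm. I release and lift.

Emit:
step_arm([
  [0, 0, 0],
  [0, 0, 0],
  [0, 0, 0],
  [0, 0, 0],
  [0, 0, -0.03],
  [0, 0, -0.06],
  [-0.03, -0.07, -0.02],
  [-0.03, -0.07, -0.02],
  [0, 0, 0],
], grip=[50, 50, 50, 50, 50, 50, 50, 50, 50], turn=[0, 0, 0, 0, 0, 0, 0, 0, 0])

```text
time_s: 25.63
position: [0.4514, 0.0213, 0.0924]
ee_rot: [2.127, 2.307, -0.009]
contact_force: [0.3, -0.3, -1.2]
gripper_width: 0.0501
gripper_force: 0.0
```

```bash
python3 - <<'E'
from h import *
np.set_printoptions(precision=4,suppress=True)
s=r.observe(); print(s["position"],s["contact_force"],s["joint_positions"])
J=R.from_euler("z",.0867).as_matrix()
for c in ("wrist","side","top"):
  d=cam(c); C=cloud(d)
  if c=="wrist": cv2.imwrite("pics/w11.png",d["frame"])
  for m in r.silhouettes(c,"slat_center"):
    q=(C[m["region"]]-[.518,.064,.028])@J; q=q[(abs(q[:,2]-.006)<.006)&(np.hypot(q[:,0],q[:,1])<.15)]
    if len(q)>100: print(c,m["confidence"],np.percentile(q,[1,99],axis=0).ravel(),np.median(q[:,2]),cv2.minAreaRect((q[:,:2]*1000).astype(np.float32)))
  print("clamp",[(x["point"],round(x["confidence"],2)) for x in r.landmark_of(c,"clamp_grip")][:2])
E
```

```text
[0.4514 0.0213 0.0924] [ 0.2786 -0.3123 -1.1995] [ 0.6168  0.0629 -0.739   2.0643  0.0568  1.0332 -0.0696]
wrist 0.73 [-0.0177 -0.0775  0.0017  0.0175  0.0769  0.0082] 0.0066487056299053965 ((0.9394397735595703, -1.512969970703125), (160.33975219726562, 38.02306365966797), 89.93287658691406)
clamp []
side 0.67 [-0.0152 -0.0784  0.0004  0.0204  0.0783  0.0095] 0.004769040138135429 ((2.1157875061035156, -1.8470458984375), (163.62937927246094, 38.03944396972656), 88.59967803955078)
clamp [([283.4, 212.7], 0.94)]
top 0.58 [-0.0175 -0.0789  0.0004  0.0173  0.0748  0.011 ] 0.005929437819086055 ((-0.2453937530517578, -2.3147354125976562), (35.5943603515625, 158.0549774169922), 0.27044782042503357)
clamp [([325.3, 204.8], 0.67)]
```

The slat sits at about (+1, -2) mm from the bed point and is aligned within 1°, with its top at the right height. The clamp grip at (0.6525, 0.078, 0.198) matches the geometry. I go over it and down behind the arm with shut fingers.

Emit:
step_arm([
  [0, 0, -0.067],
  [0, 0, -0.067],
  [0, 0, -0.067],
  [0, 0, -0.067],
  [0, 0, -0.067],
  [0.011, 0.073, 0],
  [0.011, 0.073, 0],
  [0.011, 0.073, 0],
  [0.011, 0.073, 0],
  [0.011, 0.073, 0],
  [0.011, 0.073, 0],
  [0.011, 0.073, 0],
  [0, 0, 0],
  [0, 0, 0],
  [0, 0, 0.075],
  [0, 0, 0.075],
], grip=[0, 0, 0, 0, 0, 0, 0, 0, 0, 0, 0, 0, 0, 0, 0, 0], turn=[0, 0, 0, 0, 0, 0, 0, 0, 0, 0, 0, 0, 0, 0, 0, 0])

```text
time_s: 27.42
position: [0.7079, 0.0861, 0.186]
ee_rot: [2.123, 2.311, 0.008]
contact_force: [0.2, 0.3, -0.4]
gripper_width: 0.0004
gripper_force: 0.0
```

Emit:
step_arm([
  [0, -0.03, 0],
  [0, -0.03, 0],
  [0, 0, 0],
], grip=[0, 0, 0], turn=[0, 0, 0])

```text
time_s: 27.67
position: [0.6738, 0.0821, 0.1836]
ee_rot: [-2.125, -2.313, 0.005]
contact_force: [0.1, 0.5, 0.1]
gripper_width: 0.0
gripper_force: 0.0
```

Emit:
step_arm([
  [0, -0.012, 0],
  [0, -0.012, 0],
  [0, -0.012, 0],
  [0, -0.012, 0],
  [0, -0.012, 0],
  [0, -0.012, 0],
  [0, -0.012, 0],
  [0, -0.012, 0],
  [0, -0.012, 0],
  [0, 0, 0],
  [0, 0, 0],
  [0, 0, 0],
], grip=[0, 0, 0, 0, 0, 0, 0, 0, 0, 0, 0, 0], turn=[0, 0, 0, 0, 0, 0, 0, 0, 0, 0, 0, 0])

```text
time_s: 28.67
position: [0.6234, 0.0777, 0.1838]
ee_rot: [2.126, 2.312, 0.0]
contact_force: [-0.5, -0.7, 0.1]
gripper_width: 0.0
gripper_force: 0.0
```

```bash
python3 - <<'E'
from h import *
np.set_printoptions(precision=4,suppress=True)
s=r.observe(); print(s["position"],s["contact_force"])
d=cam("side"); C=cloud(d)
for x in r.landmark_of("side","clamp_grip")[:2]: p=np.round(x["point"]).astype(int); print(p,x["confidence"],C[p[1],p[0]])
cv2.imwrite("pics/s12.png",cv2.resize(d["frame"][160:370,220:420],(600,570)))
E
```

```text
[0.6234 0.0777 0.1838] [-0.48   -0.7001  0.1435]
[321 223] 0.62 [0.5604 0.0721 0.1915]
```

Emit:
step_arm([
  [0, 0, 0],
  [0, 0, 0],
  [0, 0, 0],
  [0, 0, 0],
  [0, 0.02, -0.08],
  [0, 0, -0.08],
  [0, 0, -0.05],
  [0, 0, 0],
  [0, 0, 0],
  [0, 0, 0],
], grip=[0, 0, 0, 0, 0, 0, 0, 0, 0, 0], turn=[0, 0, 0, 0, 0, 0, 0, 0, 0, 0])

```text
time_s: 29.6
position: [0.6328, 0.0785, 0.2879]
ee_rot: [-2.126, -2.312, 0.002]
contact_force: [-0.7, -0.2, -0.8]
gripper_width: 0.0003
gripper_force: 0.0
```

```bash
python3 - <<'E'
from h import *
np.set_printoptions(precision=4,suppress=True)
s=r.observe(); print(s["position"],s["contact_force"],s["time_s"])
d=cam("side"); C=cloud(d)
for x in r.landmark_of("side","clamp_grip")[:2]: p=np.round(x["point"]).astype(int); print(p,x["confidence"],C[p[1],p[0]])
cv2.imwrite("pics/s13.png",cv2.resize(d["frame"][160:370,220:420],(600,570)))
J=R.from_euler("z",.0867).as_matrix()
for m in r.silhouettes("side","slat_center"):
    q=(C[m["region"]]-[.518,.064,.028])@J; q=q[(abs(q[:,2]-.006)<.006)&(np.hypot(q[:,0],q[:,1])<.15)]
    if len(q)>100: print(np.median(q[:,2]),cv2.minAreaRect((q[:,:2]*1000).astype(np.float32)))
E
```

```text
[0.6328 0.0785 0.2879] [-0.7257 -0.2409 -0.8343] 29.6
[352 267] 0.94 [0.4797 0.0638 0.06  ]
0.004881856447344082 ((2.5493431091308594, -1.1133880615234375), (163.59429931640625, 37.12159729003906), 89.87232208251953)
```

View pics/s13.png

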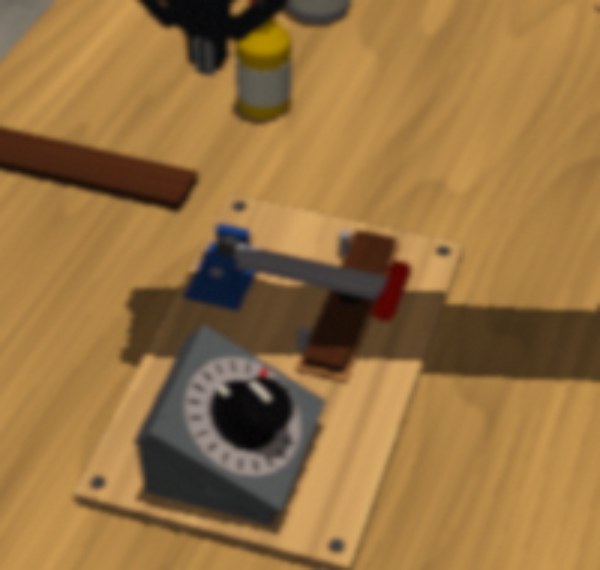

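The clamp arm lies level with its pad on the slat at crop (345,295). The slat is still against the pins, the dial pointer is still off the red mark as set, and the gripper is clear. I hand the job in.

```bash
python3 -c "
from station import r
print(r.sign_off())"
```

```text
the job is handed in; nothing more can be done
None
```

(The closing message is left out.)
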